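# Put the trimming chucks away on their matching pads

## Robot

A 6-joint arm with a two-finger parallel gripper is mounted at the origin on the work surface. World frame = base frame: x ahead of the robot, y to its left, z up, the work surface at z = 0. Lengths are in m, angles in degrees, forces in N, time in s.
With the tool pointing down it reaches from about 0.375 to 0.9 m from the base axis. Payload 3.1 kg.
Tool frame: the origin (TCP) lies at the centre of the arm's flange, where the gripper is bolted on; the fingertips stand 182 mm ahead of it and the grasp point (between the pads) lies bot.grip_point_offset ahead of it (bot.grip_point_offset is the distance from the TCP to the grasp point, in m); x points along the fingers, z is the direction in which the jaws open and shut, and the axes are right-handed (so a half turn about x gives the same grasp; the last joint's range is limited). The gripper opens to 87 mm and grips with 3 to 60 N. Pads are 19 mm wide; open, the fingers measure 117 mm over their backs; the gripper's body (75 mm by 190 mm) begins 51 mm behind the grasp point.
Start: joints at [55.835, 30.224, 82.088, -0, 67.689, -10.227], TCP at [0.254, 0.571, 0.405] pointing down, gripper open.
Joint ranges: [-176.69, 176.69], [-43.24, 126.21], [12.49, 139.97], [-82, 262], [0, 151.66], [-163.58, 163.58]. Speed limits (degrees/s): [159.86, 159.86, 180, 180, 180, 180].

## Interface

Orientations are given as a 3x3 rotation matrix whose columns are the frame's x, y, z axes.
In Python, from rig import bot gives the robot as it stands.
- The arm moves only by the tool step_arm, never from a script. Its argument "motion" is a list that holds one entry, the list of rows, each a list of 7 numbers: the turn, a rotation vector about the world's x, y, z in degrees, then the shift along the world's x, y, z in mm, then the finger opening in mm, from 0 to 87. A call has 1 to 12 rows; each row is the pose to reach, as a shift and turn from the pose commanded when the call began; what a row does not reach only later rows make up. A row lasts 1/12 s, in which the tool goes at most 41.7 mm and 7.16 degrees, less where a joint would pass 70% of its speed; a pose out of reach is approached as far as the arm can. A call with a gripper value outside its range is refused whole. The fingers move at their own pace and stop on an object; the grip force is fixed at half the most. Time passes only in rows, so rows that repeat a pose let the fingers close. It gives the time, the measured TCP pose, the force and the opening at its end, in the units of the state.
- bot.read_state(): the state, without advancing time (a new reading comes with each control period).
- bot.capture(name): name is "scene" or "side" or "wrist"; returns a dict with "frame" (420x560x3 uint8, red, green, blue), "range_z" (420x560 float32, m along the optical axis (not along the pixel's ray), 0 where there is no reading), "fx", "fy", "cx", "cy" (pixels), "dist_coeffs" ([k1, k2, p1, p2, k3] as OpenCV has them; the pictures are not rectified), "cam_to_world" (4x4, takes a point from camera to world coordinates). Camera axes: x right, y down, z forward; pixel columns grow to the right and rows downward; lengths in m; the calibration is good to about 2 mm. A picture is of the moment at which its call begins.
- bot.hand_in(): hands the job in, once; it reports no verdict.
The state is a dict: "time_s": time; "joint_positions": joint angles; "qvel": joint speeds; "tau": joint torques, N m; "position": TCP position; "tcp_rot": TCP orientation; "force": force on the tool from outside, world axes, zero at the start; "moment": the same for the moment, N m; "opening": opening from 0.0 (shut) to 1.0 (fully open).
Only numpy, scipy, OpenCV 4.12 (cv2) and the standard library are available. Lean on these libraries where they do the work, as an engineer would, in place of code of your own. Each camera call takes 0.05 s, during which the arm holds its last target.

## Task

Put away the four clay trimming chucks: set each one, on the bat it is fixed to, gently down in the middle of the cork pad of the same shape and size, with the sides of the square and hexagonal bats running along the sides of their pads. The large round bat is still on the turntable's pins: keep it level and lift it straight up until it is clear of them. Keep every bat upright, leave the other things on the bench alone, and let go of everything at the end.

Things in the scene. Friction and masses are not known exactly. Their poses are not given: they have to be found in the camera images.
- bat_large_mid (a point): Large round black bat, 108 mm across, 10 mm thick, on the turntable; the pins pass through holes 36 mm either side of its middle along its x and stand 7 mm above its top face: close the fingers along its y to miss them. Brown clay tube on its middle to grip, 46 mm across, 54 mm tall. Up to 0.45 kg. The point is on the axis, 32 mm above the underside; z up.
- bat_small_mid (a point): Small round bat: black disc 78 mm across, 10 mm thick, standing on the bench. Fixed on its middle: an upright brown clay tube to grip, 46 mm across, 54 mm tall. About 0.2 to 0.45 kg, 64 mm tall in all. The point is on the axis, 32 mm above the underside; z up.
- bat_square_mid (a point): Square bat: black plate 94 x 94 mm, 10 mm thick, standing on the bench; x and y are parallel to its sides. Fixed on its middle: an upright brown clay tube to grip, 46 mm across, 54 mm tall. About 0.2 to 0.45 kg, 64 mm tall in all. The point is on the axis, 32 mm above the underside; z up.
- bat_hex_mid (a point): Hexagonal bat: black plate 100 mm across flats (115 mm over corners), 10 mm thick, standing on the bench; x points square to one of its sides. Fixed on its middle: an upright brown clay tube to grip, 46 mm across, 54 mm tall. About 0.2 to 0.45 kg, 64 mm tall in all. The point is on the axis, 32 mm above the underside; z up.
- pad_large: Large round cork pad fixed flat on the bench, 126 mm across, 4 mm thick, for the large round bat. Origin at the middle of its underside (bench height), z up.
- pad_small: Small round cork pad fixed flat on the bench, 96 mm across, 4 mm thick, for the small round bat. Origin at the middle of its underside.
- pad_square: Square cork pad fixed flat on the bench, 112 x 112 mm, 4 mm thick, for the square bat. Origin at the middle of its underside; x and y parallel to its sides.
- pad_hex: Hexagonal cork pad fixed flat on the bench, 118 mm across flats, 4 mm thick, for the hexagonal bat. Origin at the middle of its underside; x points square to one of its sides.
- turntable: Small metal turntable (banding wheel), locked and fixed to the bench: disc 140 mm across, top face 45 mm above the bench. Two steel bat pins, 8 mm thick and 17 mm high, stand on the top face 36 mm either side of the middle along its x. Origin at the middle of its underside (bench height), z up.
There are look-alikes about, which are no part of the job. What is shaped like the pad_hex but black, green or yellow is not meant.

How it is judged:
By the outcome, as a careful person would: the job done as asked, in the order asked, and still so for the second after the job is handed in, with the robot touching nothing.
It also fails if it takes over 106 s, if anything falls off the work surface, if the arm or the gripper's body presses on something with over 40 N, if the wrist force passes 120 N, or if a joint passes its speed limit or range.

## Working session

There is one attempt and no reset: what is moved stays moved. The work goes in short steps, Python scripts to look and compute and a tool call to move; the robot and the scene stay as the last step left them, time stands still between calls to the robot, and variables do not carry over. Pictures are saved under pics/ and viewed, and the job is handed in when it is done.

Besides the shell and the picture viewer there is one more tool, called after ">>>" by a JSON object that holds its "name" and its "arguments". step_arm: Moves the arm, as the interface text tells. Its arguments: {"type":"object","properties":{"motion":{"type":"array"}},"required":["motion"]}

```bash
ls; mkdir -p pics
python3 - <<'E'
from rig import bot
import cv2,json
print(bot.grip_point_offset); s=bot.read_state(); print(s)
for n in ("scene","side","wrist"):
    c=bot.capture(n); cv2.imwrite(f"pics/{n}0.png",c["frame"][:,:,::-1])
    print(n,c["fx"],c["cx"],c["cy"],c["dist_coeffs"],c["cam_to_world"])
E
```

```text
pics
0.1635
{'time_s': 0.0, 'joint_positions': array([ 5.58350587e+01,  3.02800618e+01,  8.21553089e+01, -1.20130879e-03,
        6.76856210e+01, -1.02284452e+01]), 'qvel': array([ 0.05620229, -0.01990829, -0.03772177,  0.03280989,  0.07592388,
        0.04642273]), 'tau': array([ 9.42626539e-04, -4.40043998e+01, -1.76588345e+01,  6.33749831e-02,
        5.83234895e-02, -1.50330470e-04]), 'position': array([0.25337762, 0.57097836, 0.40376542]), 'tcp_rot': array([[-1.16983445e-03, -9.13998734e-01,  4.05715350e-01],
       [-1.75816649e-03,  4.05716881e-01,  9.13997112e-01],
       [-9.99997770e-01,  3.55910176e-04, -2.08158353e-03]]), 'force': array([ 0.26298744,  0.09508452, -1.18033559]), 'moment': array([ 0.0221484 , -0.0170724 ,  0.01637349]), 'opening': 0.9969400042016126}
scene 504.5958474669958 278.5138535335278 210.2626939459763 [0.00139654 0.         0.         0.         0.        ] [[-0.67801555  0.50946736 -0.52984707  1.40054646]
 [ 0.73493641  0.48240218 -0.4766095   0.86933128]
 [ 0.0127824  -0.71255256 -0.70150229  1.26739866]
 [ 0.          0.          0.          1.        ]]
side 430.318742941499 279.8503233870478 207.41083208314618 [-0.10452967  0.          0.          0.          0.        ] [[ 0.77417327 -0.30581212  0.55419734 -0.16103671]
 [-0.63275172 -0.39708668  0.66479127 -0.70398862]
 [ 0.01676316 -0.86533295 -0.50091704  0.6854202 ]
 [ 0.          0.          0.          1.        ]]
wrist 290.6793894195589 279.5202046186663 207.14391833793437 [-0.02231365  0.          0.          0.          0.        ] [[ 0.40544678  0.87231361  0.27327984  0.17769309]
 [ 0.91411739 -0.38640823 -0.1227928   0.60490506]
 [-0.00151626  0.2995958  -0.95406502  0.38511224]
 [ 0.          0.          0.          1.        ]]
```

View pics/scene0.png

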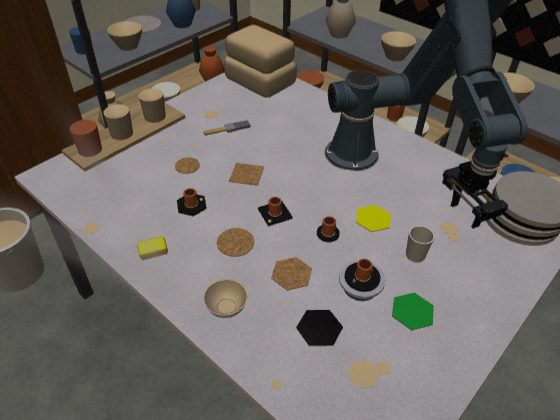

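View pics/side0.png

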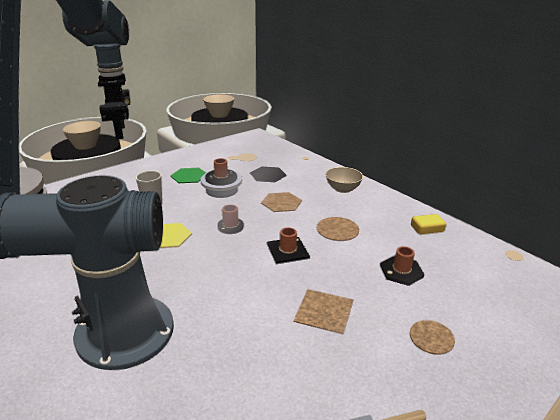

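View pics/wrist0.png

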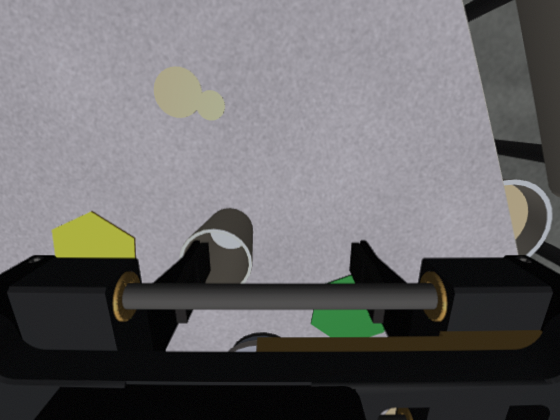

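Candidates (scene pixels):
- **Hex pad:** brown hexagon (292,273). Yellow (374,217), green (413,310) and black (319,328) hexagons are decoys.
- **Round pads:** large (236,242), small (187,165).
- **Square pad:** (247,173).
- **Bats:** hex (191,201), square (275,212), small round (328,230), large on the turntable (362,275).

Next I'll measure them on rectified plane views.

```bash
cat > h.py <<'E'
from rig import bot
import numpy as np, cv2
def K(c): return np.array([[c["fx"],0,c["cx"]],[0,c["fy"],c["cy"]],[0,0,1.]])
def proj(c,P):
    M=np.linalg.inv(c["cam_to_world"]); P=np.asarray(P,float).reshape(-1,3)
    return cv2.projectPoints(P,cv2.Rodrigues(M[:3,:3])[0],M[:3,3],K(c),np.array(c["dist_coeffs"]))[0].reshape(-1,2)
def ray(c,px,z):
    u=cv2.undistortPoints(np.asarray(px,float).reshape(-1,1,2),K(c),np.array(c["dist_coeffs"])).reshape(-1,2)
    d=np.c_[u,np.ones(len(u))]@c["cam_to_world"][:3,:3].T; o=c["cam_to_world"][:3,3]
    return o+d*((z-o[2])/d[:,2])[:,None]
def ortho(c,z,x0,x1,y0,y1,s=0.001):
    xs=np.arange(x0,x1,s); ys=np.arange(y0,y1,s)
    X,Y=np.meshgrid(xs,ys,indexing='ij'); P=np.c_[X.ravel(),Y.ravel(),np.full(X.size,z)]
    m=proj(c,P).reshape(X.shape+(2,)).astype(np.float32)
    return cv2.remap(c["frame"],m[...,0],m[...,1],cv2.INTER_CUBIC)
def cloud(c):
    h,w=c["range_z"].shape; v,u=np.mgrid[:h,:w]
    p=cv2.undistortPoints(np.stack([u,v],-1).reshape(-1,1,2).astype(float),K(c),np.array(c["dist_coeffs"])).reshape(h,w,2)
    Z=c["range_z"][...,None]; P=np.concatenate([p*Z,Z],-1)
    return P@c["cam_to_world"][:3,:3].T+c["cam_to_world"][:3,3]
E
python3 - <<'E'
from h import *
for n in ("scene","side"):
    c=bot.capture(n)
    P={"scene":dict(hexpad=(292,273),lpad=(236,242),spad=(187,165),sqpad=(247,173),hex=(191,208),sq=(275,217),sm=(328,238),tt=(362,285),yel=(374,217),mug=(420,250),bowl=(225,300),black=(319,328),green=(413,310),spongy=(152,247)),
       "side":dict(hexpad=(282,202),lpad=(338,229),spad=(432,337),sqpad=(325,310),hex=(403,270),sq=(288,250))}[n]
    for k,p in P.items(): print(n,k,ray(c,[p],0.004)[0].round(3), "depthz",cloud(c)[p[1],p[0]].round(3))
    o=ortho(c,0.004,0.2,1.0,-0.55,0.45,0.0013 if 0 else 0.00135)
    cv2.imwrite(f"pics/o_{n}.png",o[::-1,::-1,::-1])
E
```

```text
scene hexpad [0.625 0.234 0.004] depthz [0.625 0.234 0.003]
scene lpad [0.656 0.01  0.004] depthz [0.656 0.011 0.005]
scene spad [ 0.507 -0.42   0.004] depthz [ 0.517 -0.406  0.018]
scene sqpad [ 0.379 -0.216  0.004] depthz [ 0.381 -0.215  0.005]
scene hex [ 0.653 -0.224  0.004] depthz [ 0.654 -0.223  0.005]
scene sq [0.48  0.025 0.004] depthz [0.48  0.025 0.005]
scene sm [0.429 0.223 0.004] depthz [0.436 0.227 0.012]
scene tt [0.511 0.424 0.004] depthz [0.548 0.442 0.056]
scene yel [0.239 0.279 0.004] depthz [0.24  0.279 0.005]
scene mug [0.261 0.48  0.004] depthz [0.319 0.499 0.068]
scene bowl [0.841 0.155 0.004] depthz [0.842 0.156 0.006]
scene black [0.722 0.425 0.004] depthz [ 0.72   0.423 -0.001]
scene green [0.482 0.59  0.004] depthz [0.48  0.589 0.001]
scene spongy [ 0.862 -0.176  0.004] depthz [ 0.878 -0.143  0.043]
side hexpad [0.62  0.223 0.004] depthz [0.622 0.225 0.003]
side lpad [ 0.648 -0.001  0.004] depthz [0.65  0.    0.003]
side spad [ 0.501 -0.424  0.004] depthz [ 0.503 -0.423  0.002]
side sqpad [ 0.381 -0.22   0.004] depthz [ 0.381 -0.219  0.004]
side hex [ 0.641 -0.241  0.004] depthz [ 0.625 -0.25   0.017]
side sq [0.465 0.009 0.004] depthz [ 0.449 -0.009  0.021]
```

```bash
ls pics; python3 -c "
import cv2
for n in ('scene','side'): print(cv2.imread('pics/o_%s.png'%n).shape)"
```

```text
o_scene.png
o_side.png
scene0.png
side0.png
wrist0.png
(593, 741, 3)
(593, 741, 3)
```

View pics/o_scene.png

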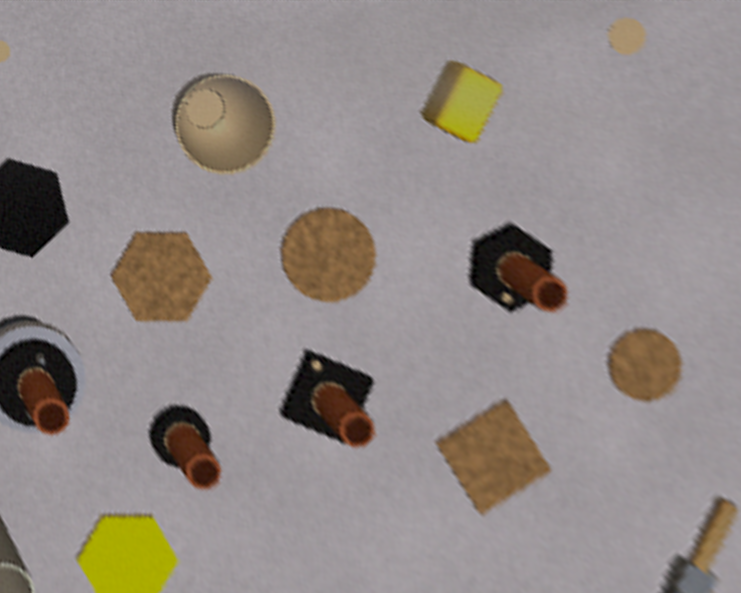

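Both brown/black/yellow/green hexagons are told apart; the brown hexagonal pad lies near (0.62,0.23). Now precise silhouette fits from both cameras.

```bash
cat > fit.py <<'E'
from h import *
from scipy.optimize import minimize
def ngon(n,flat,yaw):
    a=np.radians(yaw)+np.pi/n+2*np.pi*np.arange(n)/n; r=flat/2/np.cos(np.pi/n)
    return np.c_[r*np.cos(a),r*np.sin(a)]
def disc(d): a=np.linspace(0,2*np.pi,60,endpoint=False); return d/2*np.c_[np.cos(a),np.sin(a)]
SH=dict(large=(0,.108,.126),small=(0,.078,.096),square=(4,.094,.112),hex=(6,.100,.118))
def parts(kind,pad,p,z0=0.,tube=True):
    n,b,pd=SH[kind]; d=pd if pad else b; h=.004 if pad else .010
    pl=disc(d) if n==0 else ngon(n,d,p[2]); pl=pl+p[:2]
    out=[np.r_[np.c_[pl,np.full(len(pl),z0)],np.c_[pl,np.full(len(pl),z0+h)]]]
    if not pad and tube:
        t=disc(.046)+p[:2]; out.append(np.r_[np.c_[t,np.full(60,z0+.01)],np.c_[t,np.full(60,z0+.064)]])
    return out
S=8
def render(c,kind,pad,p,box,z0=0,tube=True):
    u0,v0,u1,v1=box; m=np.zeros(((v1-v0)*S,(u1-u0)*S),np.uint8)
    for q in parts(kind,pad,p,z0,tube):
        h=cv2.convexHull(((proj(c,q)-[u0-.5,v0-.5])*S).astype(np.float32)).astype(np.float64)
        cv2.fillConvexPoly(m,np.round(h*16).astype(np.int32),255,cv2.LINE_8,4)
    return cv2.resize(m,(u1-u0,v1-v0),interpolation=cv2.INTER_AREA)/255.
def softmask(c,box,pad):
    u0,v0,u1,v1=box; f=c["frame"][v0:v1,u0:u1].astype(float)
    mx=f.max(-1); mn=f.min(-1)
    # bench: grey-lilac ~ bright blue channel ; objects have low blue
    b=f[...,2]; bg=np.percentile(b,90); fg=np.percentile(b,10) if not pad else np.percentile(b,15)
    return b,bg
def fit(c,kind,pad,p0,z0=0,yaw=True,mg=5,tube=True):
    q=np.concatenate(parts(kind,pad,p0,z0)); e=proj(c,q)
    u0,v0=np.maximum(np.floor(e.min(0)).astype(int)-mg,0); u1,v1=np.ceil(e.max(0)).astype(int)+mg
    u1=min(u1,560);v1=min(v1,420)
    box=(u0,v0,u1,v1); b,bg=softmask(c,box,pad)
    b=b.astype(float)
    n=SH[kind][0]
    r0=render(c,kind,pad,p0,box,z0,tube); fg=np.median(b[r0>.9]); bg=np.median(b[r0<.05])
    T=np.clip((bg-b)/(bg-fg),0,1) if pad else np.clip((bg-b)/(bg-fg),0,1)
    def cost(x):
        p=[x[0]/1e3,x[1]/1e3,x[2] if len(x)>2 else 0]
        return np.mean(np.abs(render(c,kind,pad,p,box,z0,tube)-T))
    best=None
    yaws=[None] if n==0 else [p0[2]+d for d in np.arange(0,360/n,7.5)]
    for y in yaws:
        x=[p0[0]*1e3,p0[1]*1e3]+([y] if n else [])
        st=np.array([x]+[np.array(x)+np.eye(len(x))[i]*6 for i in range(len(x))])
        r=minimize(cost,x,method="Nelder-Mead",options=dict(initial_simplex=st,xatol=.05,fatol=1e-5))
        if best is None or r.fun<best.fun: best=r
    x=best.x.copy()
    if n: x[2]=(x[2]+180/n)%(360/n)-180/n
    return x.round(1),round(best.fun,4),box
E
cat > m1.py <<'E'
from fit import *
G=[("hex",1,(.62,.23,0)),("large",1,(.652,.006,0)),("small",1,(.505,-.422,0)),("square",1,(.38,-.217,30)),
("hex",0,(.64,-.24,0)),("square",0,(.465,.01,0)),("small",0,(.415,.21,0))]
import sys
cs={n:bot.capture(n) for n in ("scene","side")}
for k,pad,p in G:
    for n,c in cs.items():
        x,f,box=fit(c,k,pad,p); print(k,"pad" if pad else "bat",n,x,f)
E
python3 m1.py
```

```text
hex pad scene [ 6.251e+02  2.309e+02 -2.000e-01] 0.0185
hex pad side [ 6.233e+02  2.312e+02 -3.000e-01] 0.0216
large pad scene [655.    4.8] 0.02
large pad side [652.7   5.8] 0.0248
small pad scene [ 505.9 -423.1] 0.0191
small pad side [ 504.2 -421.2] 0.031
square pad scene [ 382.2 -218.1   31.8] 0.0171
square pad side [ 380.8 -216.5   32. ] 0.0264
hex bat scene [ 639.6 -238.9   25.5] 0.0253
hex bat side [ 637.9 -237.4   26. ] 0.0327
square bat scene [465.3   9.3 -23. ] 0.0266
square bat side [464.2  11.3 -22.6] 0.0328
small bat scene [411.4 206.9] 0.029
small bat side [410.7 207.9] 0.0312
```

Run:
```python
from h import *
c=bot.capture("scene"); d=bot.capture("side")
a=cv2.resize(c["frame"][235:310,320:405],None,fx=4.6,fy=4.6,interpolation=cv2.INTER_CUBIC)
b=cv2.resize(d["frame"][145:205,185:260],None,fx=5.75,fy=5.75,interpolation=cv2.INTER_CUBIC)
h=min(a.shape[0],b.shape[0]); cv2.imwrite("pics/tt.png",np.hstack([a[:h],b[:h]])[:,:,::-1])
```

```text
(no output)
```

View pics/tt.png

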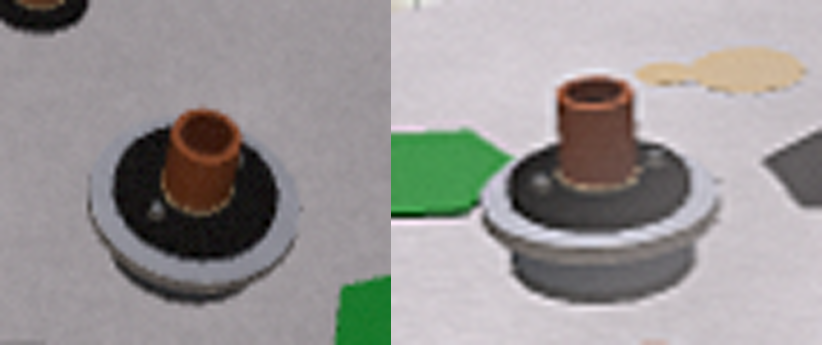

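Run:
```python
from fit import *
c=bot.capture("scene"); d=bot.capture("side")
for n,k in (("scene",c),("side",d)):
    print(fit(k,"large",0,(.505,.418,0),z0=.045,mg=2)[:2])
print(ray(c,[(353.7-.3,280.2-.3)],.061), ray(d,[(211.1,176),(230.9,172.3)],.061))
# check: metal pin detection
```

```text
(array([517.4, 420.8]), np.float64(0.0395))
(array([515.9, 420.8]), np.float64(0.1176))
[[0.55364332 0.41428834 0.061     ]] [[0.48078613 0.42404036 0.061     ]
 [0.54846962 0.40789201 0.061     ]]
```

Scene and side fits agree within about 2 mm. Large bat is at (516.5, 420.5) with its pins along about −12°. I'll hover over it first.

>>> {"name": "step_arm", "arguments": {"motion": [[[0,0,0.4,8,-4.5,-2,87],[0,0,1.2,26,-15,-7.5,87],[0,0,2.4,52.5,-30,-15,87],[0,0,3.8,84,-48,-24,87],[0,0,5.4,118,-68,-34,87],[0,0,7,152,-87,-43.5,87],[0,0,8.4,184,-105,-52.5,87],[0,0,9.6,210,-120.5,-60,87],[0,0,10.6,231,-132.5,-66,87],[0,0,11.3,247,-141.5,-70.5,87],[0,0,11.8,257.5,-147.5,-73.5,87],[0,0,12,262.5,-150.5,-75,87]]]}}

```text
time_s: 1.55
position: [0.5179, 0.4192, 0.329]
tcp_rot: [[-0.0, -0.978, 0.209], [-0.001, 0.209, 0.978], [-1.0, -0.0, -0.001]]
force: [0.1, -0.0, 0.1]
opening: 1.003
```

```bash
cat > look.py <<'E'
from h import *
import sys
tag=sys.argv[1]
s=bot.read_state(); print(s["time_s"],(s["position"]*1e3).round(1),s["tcp_rot"].round(4).tolist(),s["force"].round(1),s["moment"].round(2),round(s["opening"]*87,1),s["joint_positions"].round(1))
a=bot.capture("wrist"); cv2.imwrite(f"pics/w_{tag}.png",a["frame"][:,:,::-1])
E
python3 look.py 1
```

```text
1.55 [517.9 419.2 329. ] [[-0.0001, -0.978, 0.2086], [-0.0005, 0.2086, 0.978], [-1.0, -0.0, -0.0005]] [ 0.1 -0.   0.1] [ 0.07  0.03 -0.  ] 87.3 [ 29.4  38.2  79.6  -0.   62.2 -48.5]
```

View pics/w_1.png

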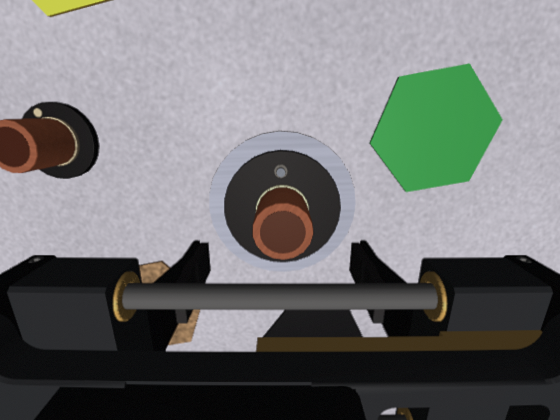

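Run:
```python
from h import *
c=bot.capture("wrist")
print(ray(c,[(281,171)],.061),ray(c,[(282.5,231.5)],.109))
print(proj(c,[(.5165,.4205,.109),(.5165+.036*.978,.4205-.036*.208,.062)]))
# black disc outline fit -> ellipse points on plane z=.055
g=c["frame"].max(-1); m=((g<60)).astype(np.uint8); m[262:]=0
n,l,st,ce=cv2.connectedComponentsWithStats(m)
i=l[185,250]; pts=cv2.findContours((l==i).astype(np.uint8),0,1)[0][0].reshape(-1,2).astype(float)
pts=pts[(pts[:,1]<225)]
W=ray(c,pts,.055)[:,:2]
from scipy.optimize import least_squares
r=least_squares(lambda p:np.hypot(*(W-p[:2]).T)-p[2],[.5165,.4205,.054],loss="soft_l1",f_scale=.001); print(r.x.round(4),np.abs(r.fun).mean())
```

```text
[[0.48177994 0.42860826 0.061     ]] [[0.51789313 0.42189181 0.109     ]]
[[280.28654319 230.161979  ]
 [280.13908608 247.0478188 ]]
[0.5169 0.4219 0.0525] 0.0002601253218330927
```

>>> {"name": "step_arm", "arguments": {"motion": [[[0,0,0,0,0.5,-6,87],[0,0,0,0.5,0.5,-20,87],[0,0,0,0.5,0.5,-38,87],[0,0,0,0.5,0.5,-56,87],[0,0,0,0.5,0.5,-70,87],[0,0,0,0.5,0.5,-78,87],[0,0,0,0.5,0.5,-81.5,87],[0,0,0,0.5,0.5,-81.5,60],[0,0,0,0.5,0.5,-81.5,42],[0,0,0,0.5,0.5,-81.5,36],[0,0,0,0.5,0.5,-81.5,36],[0,0,0,0.5,0.5,-81.5,36]]]}}

```text
time_s: 2.65
position: [0.5168, 0.4214, 0.2492]
tcp_rot: [[0.001, -0.978, 0.207], [0.001, 0.207, 0.978], [-1.0, -0.001, 0.001]]
force: [0.7, -0.0, -0.9]
opening: 0.705
```

```bash
python3 look.py 2
```

```text
2.65 [516.8 421.4 249.2] [[0.0014, -0.9784, 0.2069], [0.0008, 0.2069, 0.9784], [-1.0, -0.0012, 0.0011]] [ 0.7 -0.  -0.9] [0.08 0.06 0.01] 61.4 [ 29.6  44.1  82.2   0.   53.6 -48.4]
```

View pics/w_2.png

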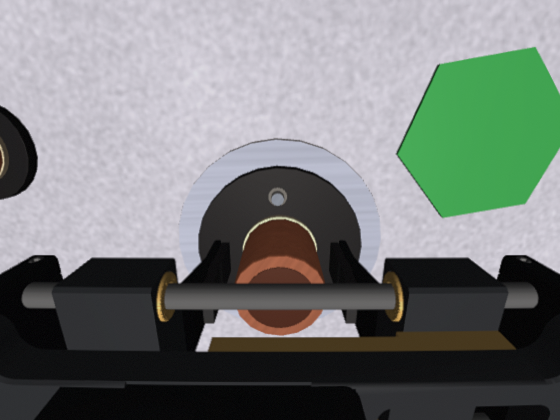

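>>> {"name": "step_arm", "arguments": {"motion": [[[0,0,0,0,0,0,36],[0,0,0,0,0,0,36],[0,0,0,0,0,0,36],[0,0,0,0,0,0,36],[0,0,0,0,0,0,36]]]}}

```text
time_s: 3.12
position: [0.5167, 0.4212, 0.2486]
tcp_rot: [[0.0, -0.978, 0.207], [0.0, 0.207, 0.978], [-1.0, -0.0, 0.0]]
force: [-1.0, -0.1, 2.6]
opening: 0.522
```

>>> {"name": "step_arm", "arguments": {"motion": [[[0,0,0,0,0,1,36],[0,0,0,0,0,3,36],[0,0,0,0,0,6,36],[0,0,0,0,0,10,36],[0,0,0,0,0,14,36],[0,0,0,0,0,18,36],[0,0,0,0,0,22,36],[0,0,0,0,0,27,36],[0,0,0,0,0,33,36],[0,0,0,0,0,40,36],[0,0,0,0,0,46,36],[0,0,0,0,0,50,36]]]}}

```text
time_s: 4.12
position: [0.5168, 0.4214, 0.2995]
tcp_rot: [[0.001, -0.978, 0.207], [0.001, 0.207, 0.978], [-1.0, -0.001, 0.001]]
force: [-0.0, 0.4, -2.8]
opening: 0.525
```

```bash
python3 look.py 3
python3 - <<'E'
from h import *
c=bot.capture("side"); cv2.imwrite("pics/s3.png",cv2.resize(c["frame"][60:220,140:320],None,fx=4,fy=4)[:,:,::-1])
E
```

```text
4.1167 [516.8 421.4 299.5] [[0.0013, -0.9784, 0.2069], [0.0008, 0.2069, 0.9784], [-1.0, -0.0011, 0.001]] [-0.   0.4 -2.8] [-0.05  0.03 -0.01] 45.6 [ 29.6  40.3  80.7   0.   58.9 -48.5]
```

View pics/s3.png

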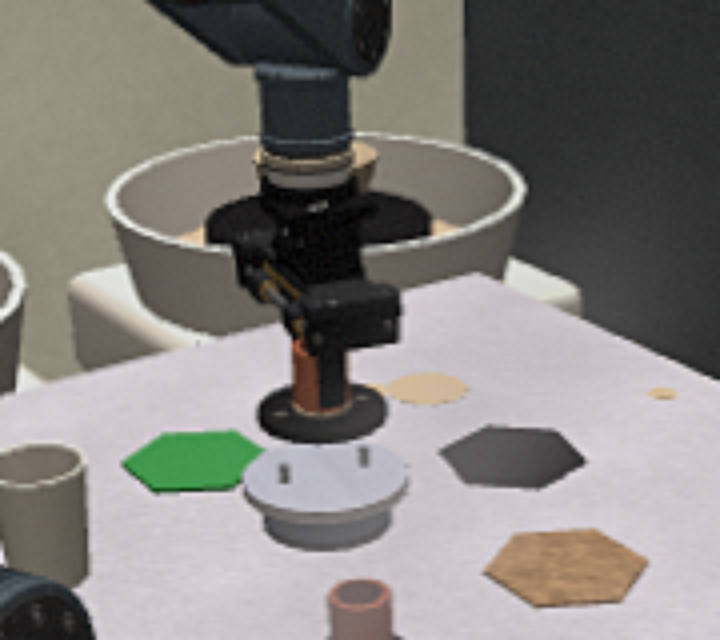

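Bat is level and clear of the pins. Carrying it to the large pad, target (654, 5).

>>> {"name": "step_arm", "arguments": {"motion": [[[0,0,0,2.5,-8.5,0,36],[0,0,0,8,-25,0,36],[0,0,0,18,-54,0,36],[0,0,0,30,-91.5,0,36],[0,0,0,42.5,-129,0,36],[0,0,0,55,-166.5,0,36],[0,0,0,67,-204,0,36],[0,0,0,79.5,-241,0,36],[0,0,0,92,-278.5,0,36],[0,0,0,104,-316,0,36],[0,0,0,115,-349.5,0,36],[0,0,0,123.5,-374.5,0,36]]]}}

```text
time_s: 5.22
position: [0.6406, 0.0427, 0.2979]
tcp_rot: [[-0.0, -0.978, 0.209], [-0.001, 0.209, 0.978], [-1.0, -0.0, -0.001]]
force: [-0.9, -0.2, -3.1]
opening: 0.523
```

>>> {"name": "step_arm", "arguments": {"motion": [[[0,0,0,7,-22,-2,36],[0,0,0,11,-34,-8,36],[0,0,0,13,-40,-18,36],[0,0,0,13.5,-41.5,-32,36],[0,0,0,13.5,-41.5,-46,36],[0,0,0,13.5,-41.5,-60,36],[0,0,0,13.5,-41.5,-70,36],[0,0,0,13.5,-41.5,-75,36],[0,0,0,13.5,-41.5,-78,36],[0,0,0,13.5,-41.5,-78,36],[0,0,0,13.5,-41.5,-78,36]]]}}

```text
time_s: 6.13
position: [0.6537, 0.0056, 0.2205]
tcp_rot: [[0.001, -0.978, 0.206], [-0.0, 0.206, 0.978], [-1.0, -0.001, 0.0]]
force: [0.3, -0.4, -2.4]
opening: 0.522
```

```bash
python3 look.py 4;  python3 - <<'E'
from fit import *
for n in ("scene","side"):
    c=bot.capture(n); cv2.imwrite(f"pics/{n}4.png",c["frame"][:,:,::-1])
    if n=="scene": a=c["frame"][190:280,190:290]
    else: b=c["frame"][180:270,290:390]
cv2.imwrite("pics/p4.png",cv2.resize(np.hstack([a,b]),None,fx=4,fy=4)[:,:,::-1])
E
```

```text
6.1333 [653.7   5.6 220.5] [[0.0006, -0.9785, 0.2064], [-0.0001, 0.2064, 0.9785], [-1.0, -0.0006, 0.0001]] [ 0.3 -0.4 -2.4] [ 0.07 -0.01  0.02] 45.4 [ -9.3  45.7  84.9   0.   49.4 -87.4]
```

View pics/p4.png

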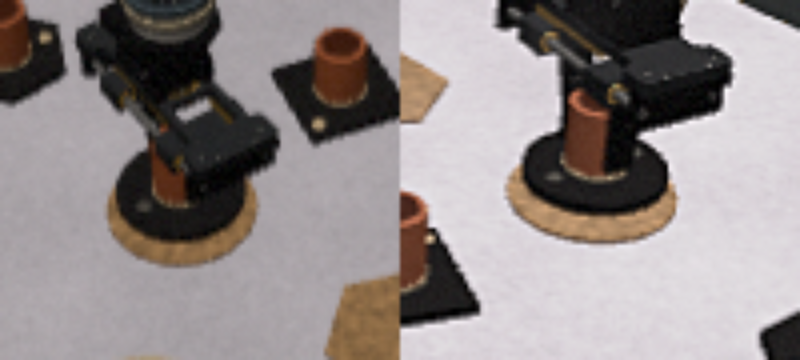

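View pics/w_4.png

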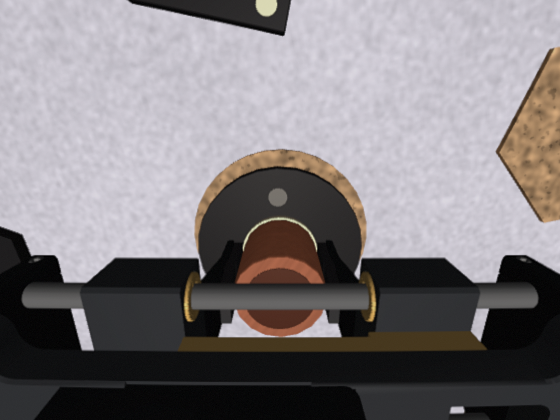

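```bash
cat > circ.py <<'E'
from h import *
from scipy.optimize import least_squares
def circ(W,p0,R):
    r=least_squares(lambda p:np.hypot(*(W-p[:2]).T)-R,p0,loss="soft_l1",f_scale=.001); return (r.x*1e3).round(1),round(np.abs(r.fun).mean()*1e3,2)
E
python3 - <<'E'
from circ import *
c=bot.capture("wrist"); f=c["frame"].astype(float)
# radial edges from around (281,230)
sat=(f.max(-1)-f.min(-1)); g=f.max(-1)
pads,bats=[],[]
for a in np.radians(np.arange(195,346,3)):
    rr=np.arange(40,110,.5); u=281+rr*np.cos(a); v=232+rr*np.sin(a)
    def samp(im): return cv2.remap(im.astype(np.float32),u.astype(np.float32)[None],v.astype(np.float32)[None],1)[0]
    B=samp(f[...,2]); G=samp(g)
    ok=(v<236)
    i=np.where(G<75)[0]
    i=i[rr[i]<95]
    if len(i): bats.append((u[i[-1]],v[i[-1]]))
    j=np.where(B<130)[0]; pads.append((u[j[-1]],v[j[-1]]))
pads,bats=np.array(pads),np.array(bats)
print(bats[::6].round(0).tolist(),pads[::6].round(0).tolist())
print(circ(ray(c,pads,.004)[:,:2],[.654,.005],.063),circ(ray(c,bats,.0265)[:,:2],[.654,.005],.054))
E
```

```text
[[206.0, 212.0], [220.0, 192.0], [237.0, 178.0], [257.0, 169.0], [278.0, 166.0], [298.0, 169.0], [318.0, 175.0], [335.0, 188.0], [349.0, 206.0]] [[198.0, 210.0], [209.0, 185.0], [228.0, 166.0], [251.0, 154.0], [277.0, 149.0], [303.0, 151.0], [326.0, 162.0], [347.0, 179.0], [360.0, 202.0]]
(array([655.9,   6. ]), np.float64(0.25)) (array([655.2,   5.4]), np.float64(0.35))
```

Bat and pad centres agree within 1 mm in the wrist view, so I'll set it down.

>>> {"name": "step_arm", "arguments": {"motion": [[[0,0,0,0.5,0.5,-3,36],[0,0,0,0.5,0.5,-6,36],[0,0,0,0.5,0.5,-9,36],[0,0,0,0.5,0.5,-11,36],[0,0,0,0.5,0.5,-12,36],[0,0,0,0.5,0.5,-12.6,36],[0,0,0,0.5,0.5,-13,36],[0,0,0,0.5,0.5,-13,36],[0,0,0,0.5,0.5,-13,36]]]}}

```text
time_s: 7.08
position: [0.6539, 0.0057, 0.2076]
tcp_rot: [[-0.0, -0.978, 0.207], [-0.0, 0.207, 0.978], [-1.0, 0.0, -0.0]]
force: [-2.3, 0.1, 2.2]
opening: 0.52
```

>>> {"name": "step_arm", "arguments": {"motion": [[[0,0,0,0,0,0,50],[0,0,0,0,0,0,60],[0,0,0,0,0,0,87],[0,0,0,0,0,0,87],[0,0,0,0,0,0,87],[0,0,0,0,0,0,87],[0,0,0,0,0,5,87],[0,0,0,0,0,15,87],[0,0,0,0,0,32,87],[0,0,0,0,0,52,87],[0,0,0,0,0,72,87],[0,0,0,0,0,85,87]]]}}

```text
time_s: 8.08
position: [0.6546, 0.0057, 0.2953]
tcp_rot: [[0.004, -0.978, 0.207], [-0.001, 0.207, 0.978], [-1.0, -0.004, 0.0]]
force: [0.5, 0.4, -0.1]
opening: 0.996
```

```bash
python3 look.py 5
python3 - <<'E'
from fit import *
c=bot.capture("side"); cv2.imwrite("pics/s5.png",cv2.resize(c["frame"][140:280,220:420],None,fx=4,fy=4)[:,:,::-1])
E
```

```text
8.0833 [654.6   5.7 295.3] [[0.0037, -0.9784, 0.2068], [-0.0006, 0.2068, 0.9784], [-1.0, -0.0038, 0.0002]] [ 0.5  0.4 -0.1] [-0.02 -0.03  0.03] 86.7 [ -9.3  39.8  82.8   0.   57.1 -87.3]
```

View pics/w_5.png

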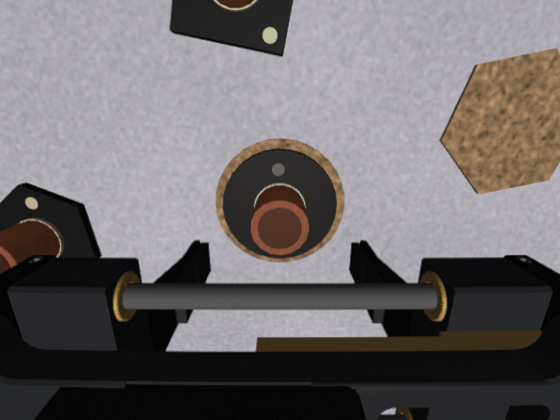

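View pics/s5.png

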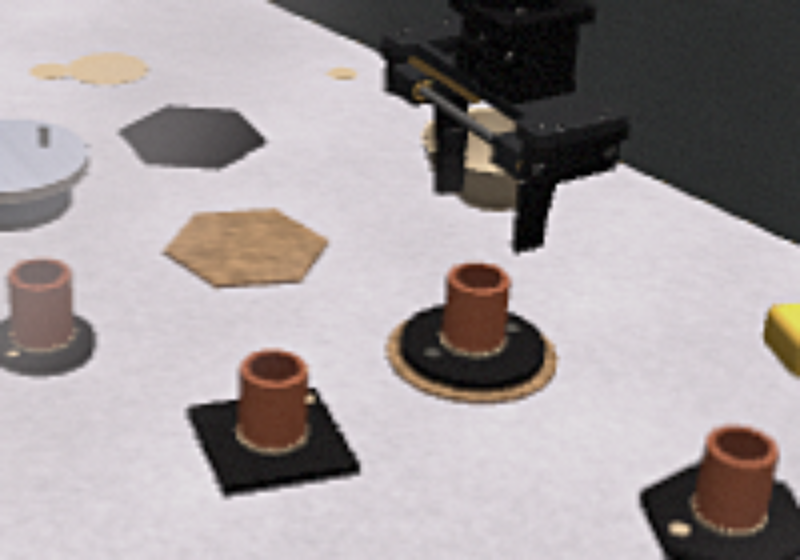

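Large bat is centred on its pad. Next the hexagonal bat at about (639, −238).

>>> {"name": "step_arm", "arguments": {"motion": [[[0,0,0,-0.5,-10,0,87],[0,0,0,-2,-32,0,87],[0,0,0,-4,-66,0,87],[0,0,0,-6.5,-102,0,87],[0,0,0,-9,-139,0,87],[0,0,0,-11,-175,0,87],[0,0,0,-13,-207,0,87],[0,0,0,-15,-231,0,87],[0,0,0,-15.5,-241,0,87],[0,0,0,-15.5,-243.5,0,87],[0,0,0,-15.5,-243.5,0,87],[0,0,0,-15.5,-243.5,0,87]]]}}

```text
time_s: 9.18
position: [0.6384, -0.2364, 0.2914]
tcp_rot: [[-0.002, -0.979, 0.206], [0.002, 0.206, 0.979], [-1.0, 0.002, 0.001]]
force: [-0.1, 0.7, 0.4]
opening: 1.0
```

```bash
python3 look.py 6
python3 - <<'E'
from h import *
c=bot.capture("wrist"); print(proj(c,[(.639,-.238,.064)]))
E
```

```text
9.1833 [ 638.4 -236.4  291.4] [[-0.0017, -0.9785, 0.2061], [0.0017, 0.206, 0.9785], [-1.0, 0.002, 0.0013]] [-0.1  0.7  0.4] [ 0.   -0.02 -0.01] 87.0 [ -29.7   41.9   78.7    0.    59.6 -107.8]
[[276.16493474 229.88806453]]
```

View pics/w_6.png

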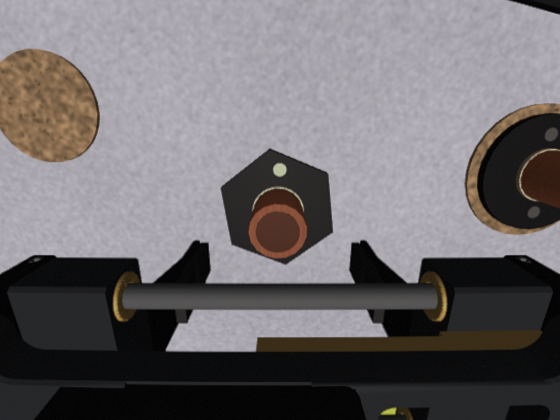

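Run:
```python
from fit import *
c=bot.capture("wrist"); print(fit(c,"hex",0,(.639,-.238,26))[:2], ray(c,[(278,231.5)],.064))
```

```text
(array([ 640.3, -237.8,   25.7]), np.float64(0.0337)) [[ 0.64091653 -0.23685222  0.064     ]]
```

>>> {"name": "step_arm", "arguments": {"motion": [[[0,0,0,0,0,-6,87],[0,0,0,0,0,-20,87],[0,0,0,0,0,-38,87],[0,0,0,0,0,-58,87],[0,0,0,0,0,-74,87],[0,0,0,0,0,-84,70],[0,0,0,0,0,-89,36],[0,0,0,0,0,-89,36],[0,0,0,0,0,-89,36],[0,0,0,0,0,-89,36],[0,0,0,0,0,-89,36],[0,0,0,0,0,-89,36]]]}}

```text
time_s: 10.33
position: [0.6389, -0.2379, 0.2043]
tcp_rot: [[0.002, -0.978, 0.207], [-0.001, 0.207, 0.978], [-1.0, -0.002, -0.001]]
force: [-0.1, -0.7, -0.3]
opening: 0.559
```

>>> {"name": "step_arm", "arguments": {"motion": [[[0,0,0,0,0,0,36],[0,0,0,0,0,0,36],[0,0,0,0,0,0,36]]]}}

```text
time_s: 10.58
position: [0.6389, -0.2379, 0.2042]
tcp_rot: [[0.001, -0.978, 0.207], [-0.001, 0.207, 0.978], [-1.0, -0.002, -0.0]]
force: [-1.1, 0.9, 5.0]
opening: 0.522
```

>>> {"name": "step_arm", "arguments": {"motion": [[[0,0,0,0,0,2,36],[0,0,0,0,0,7,36],[0,0,0,0,0,16,36],[0,0,0,0,0,30,36],[0,0,0,0,0,46,36],[0,0,0,0,0,64,36],[0,0,0,0,0,82,36],[0,0,0,0,0,96,36],[0,0,0,0,0,106,36],[0,0,0,0,0,110,36]]]}}

```text
time_s: 11.42
position: [0.639, -0.238, 0.3161]
tcp_rot: [[0.004, -0.978, 0.207], [-0.002, 0.207, 0.978], [-1.0, -0.004, -0.001]]
force: [0.8, -0.0, -2.6]
opening: 0.522
```

>>> {"name": "step_arm", "arguments": {"motion": [[[0,0,-0.5,-0.5,8,0,36],[0,0,-1.5,-1,26,0,36],[0,0,-3,-2,56,0,36],[0,0,-5,-3,92,0,36],[0,0,-7,-4,130,0,36],[0,0,-9.5,-5.5,168,0,36],[0,0,-12,-6.5,206,0,36],[0,0,-14,-8,244,0,36],[0,0,-16,-9,282,0,36],[0,0,-18,-10.5,320,0,36],[0,0,-20,-11.5,358,0,36],[0,0,-22,-12.5,394,0,36]]]}}

```text
time_s: 12.42
position: [0.6248, 0.1588, 0.312]
tcp_rot: [[-0.003, -0.829, 0.56], [0.0, 0.56, 0.829], [-1.0, 0.003, -0.002]]
force: [0.9, -0.1, -2.5]
opening: 0.514
```

>>> {"name": "step_arm", "arguments": {"motion": [[[0,0,-2,-1,32,0,36],[0,0,-3,-2,56,0,36],[0,0,-4,-2.5,70,-5,36],[0,0,-4,-2.5,75,-18,36],[0,0,-4,-2.5,75,-36,36],[0,0,-4,-2.5,75,-54,36],[0,0,-4,-2.5,75,-70,36],[0,0,-4,-2.5,75,-82,36],[0,0,-4,-2.5,75,-88,36],[0,0,-4,-2.5,75,-90,36],[0,0,-4,-2.5,75,-90,36],[0,0,-4,-2.5,75,-90,36]]]}}

```text
time_s: 13.42
position: [0.624, 0.2311, 0.2238]
tcp_rot: [[0.001, -0.788, 0.615], [0.0, 0.615, 0.788], [-1.0, -0.001, 0.001]]
force: [-0.1, 0.0, -1.9]
opening: 0.525
```

```bash
python3 look.py 7
python3 - <<'E'
from fit import *
c=bot.capture("wrist")
print(proj(c,np.concatenate(parts("hex",1,(.6242,.231,-.25)))[6:]).round(1).tolist())
E
```

```text
13.4167 [624.  231.1 223.8] [[0.0012, -0.7885, 0.6151], [0.0002, 0.6151, 0.7885], [-1.0, -0.0009, 0.0009]] [-0.1  0.  -1.9] [0.01 0.07 0.01] 45.7 [ 10.7  46.1  83.   -0.   50.9 -41.3]
[[359.8, 263.0], [354.9, 177.3], [264.9, 139.7], [191.0, 198.9], [210.4, 281.0], [289.7, 308.6]]
```

View pics/w_7.png

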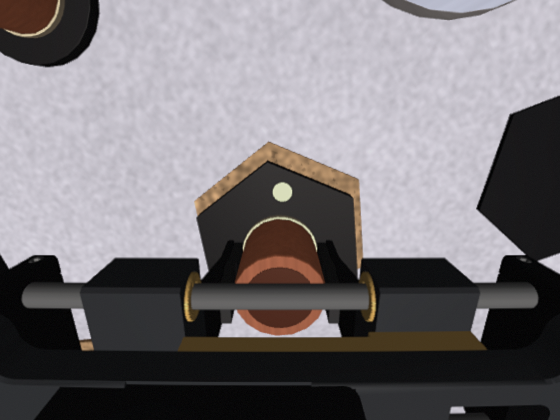

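Run:
```python
from h import *
c=bot.capture("wrist")
im=cv2.resize(c["frame"][130:225,185:370],None,fx=4.3,fy=4.3,interpolation=cv2.INTER_CUBIC); cv2.imwrite("pics/c7.png",im[:,:,::-1])
```

```text
(no output)
```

View pics/c7.png

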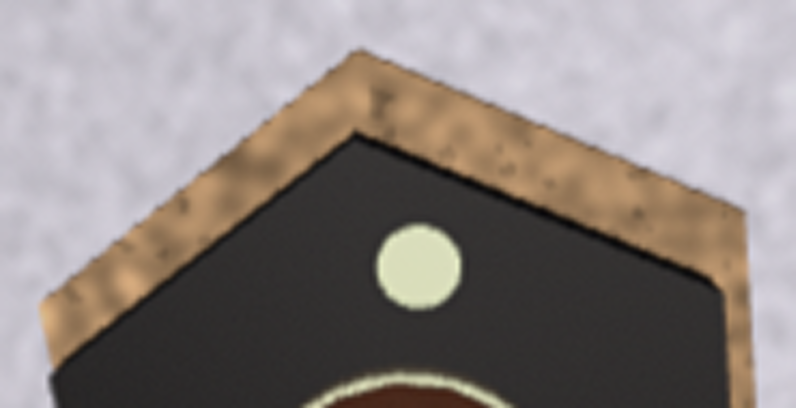

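```bash
cat > corn.py <<'E'
from fit import *
from scipy.optimize import least_squares
def cfit(c,px,z,n,flat,p0):
    W=ray(c,px,z)[:,:2]
    def res(p):
        V=ngon(n,flat,p[2])+p[:2]/1e3
        return np.min(np.hypot(*(W[:,None]-V[None]).transpose(2,0,1)),1)*1e3
    def res2(p):
        V=ngon(n,flat,p[2])+np.array(p[:2])/1e3
        i=np.argmin(np.hypot(*(W[:,None]-V[None]).transpose(2,0,1)),1); return ((W-V[i])*1e3).ravel()
    r=least_squares(res2,p0); return r.x.round(2),r.fun.round(1)
E
python3 - <<'E'
from corn import *
c=bot.capture("wrist")
cr=lambda L:[((x+.5)/4.3-.5+185,(y+.5)/4.3-.5+130) for x,y in L]
print(cfit(c,cr([(360,48),(744,212),(38,301)]),.004,6,.118,[624,231,0]))
print(cfit(c,cr([(355,138),(718,292),(52,373)]),.0293,6,.100,[624,231,0]))
print(cfit(c,cr([(356,131),(715,281)]),.0193,6,.100,[624,231,0]))
E
```

```text
(array([ 6.2590e+02,  2.3193e+02, -6.1000e-01]), array([ 0. ,  0.2,  0. ,  0.1, -0.1, -0.3]))
(array([625.19, 230.88,  -0.71]), array([-0.1,  0.1, -0.1, -0.3,  0.2,  0.2]))
(array([626.28, 231.04,  -0.66]), array([-0.9, -0.5,  0.9,  0.5]))
```

>>> {"name": "step_arm", "arguments": {"motion": [[[0,0,0,0.5,1,-4,36],[0,0,0,0.5,1,-8,36],[0,0,0,0.5,1,-11,36],[0,0,0,0.5,1,-13.5,36],[0,0,0,0.5,1,-15,36],[0,0,0,0.5,1,-15.6,36],[0,0,0,0.5,1,-16,36],[0,0,0,0.5,1,-16,36],[0,0,0,0.5,1,-16,36]]]}}

```text
time_s: 14.37
position: [0.6237, 0.2322, 0.2082]
tcp_rot: [[-0.001, -0.789, 0.615], [-0.0, 0.615, 0.789], [-1.0, 0.0, -0.001]]
force: [-3.8, -1.2, 5.0]
opening: 0.524
```

>>> {"name": "step_arm", "arguments": {"motion": [[[0,0,0,0,0,0,50],[0,0,0,0,0,0,60],[0,0,0,0,0,0,87],[0,0,0,0,0,0,87],[0,0,0,0,0,0,87],[0,0,0,0,0,0,87],[0,0,0,0,0,5,87],[0,0,0,0,0,15,87],[0,0,0,0,0,32,87],[0,0,0,0,0,52,87],[0,0,0,0,0,72,87],[0,0,0,0,0,85,87]]]}}

```text
time_s: 15.37
position: [0.6246, 0.2324, 0.2954]
tcp_rot: [[0.004, -0.789, 0.615], [0.001, 0.615, 0.789], [-1.0, -0.003, 0.003]]
force: [0.7, 0.3, 0.2]
opening: 0.999
```

```bash
python3 look.py 8
```

```text
15.3667 [624.6 232.4 295.4] [[0.0038, -0.7887, 0.6148], [0.0007, 0.6148, 0.7887], [-1.0, -0.0025, 0.0029]] [0.7 0.3 0.2] [-0.07 -0.01  0.03] 86.9 [ 10.8  40.6  81.    0.   58.2 -41.2]
```

View pics/w_8.png

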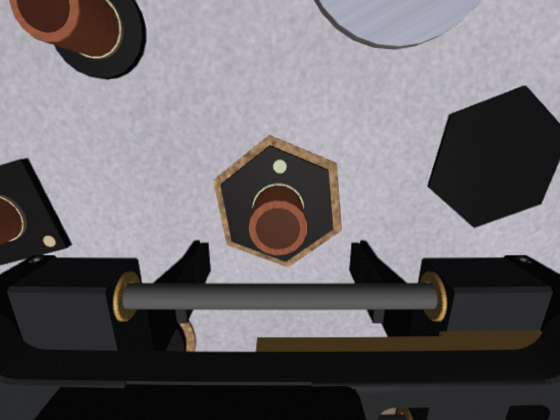

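>>> {"name": "step_arm", "arguments": {"motion": [[[0,0,0,-8,-1,0,87],[0,0,0,-26,-3,0,87],[0,0,0,-54,-6,0,87],[0,0,0,-88,-10,0,87],[0,0,0,-122,-14,0,87],[0,0,0,-155,-18,0,87],[0,0,0,-182,-21,0,87],[0,0,0,-202,-23.5,0,87],[0,0,0,-211,-24.5,0,87],[0,0,0,-213,-24.5,0,87],[0,0,0,-213,-24.5,0,87],[0,0,0,-213,-24.5,0,87]]]}}

```text
time_s: 16.42
position: [0.4126, 0.2079, 0.2922]
tcp_rot: [[0.002, -0.789, 0.615], [0.001, 0.615, 0.789], [-1.0, -0.002, 0.002]]
force: [0.7, 0.3, -0.9]
opening: 0.997
```

```bash
python3 look.py 9
python3 - <<'E'
from fit import *
c=bot.capture("wrist"); print(fit(c,"small",0,(.4115,.2075,0))[:2])
E
```

```text
16.4167 [412.6 207.9 292.2] [[0.0023, -0.7885, 0.615], [0.0005, 0.615, 0.7885], [-1.0, -0.0015, 0.0018]] [ 0.7  0.3 -0.9] [-0.05 -0.04 -0.04] 86.7 [ 12.8  28.9 111.2  -0.   39.8 -39.2]
(array([412.1, 208.3]), np.float64(0.0511))
```

View pics/w_9.png

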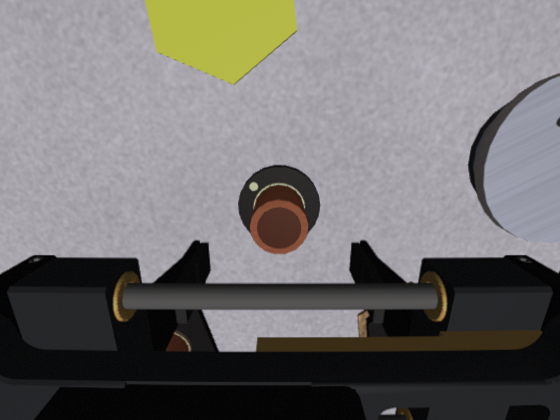

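>>> {"name": "step_arm", "arguments": {"motion": [[[0,0,0,0,0,-6,87],[0,0,0,0,0,-20,87],[0,0,0,0,0,-38,87],[0,0,0,0,0,-58,87],[0,0,0,0,0,-74,87],[0,0,0,0,0,-84,70],[0,0,0,0,0,-89,36],[0,0,0,0,0,-89,36],[0,0,0,0,0,-89,36],[0,0,0,0,0,-89,36],[0,0,0,0,0,-89,36],[0,0,0,0,0,-89,36]]]}}

```text
time_s: 17.52
position: [0.4113, 0.2078, 0.2039]
tcp_rot: [[0.002, -0.789, 0.615], [0.0, 0.615, 0.789], [-1.0, -0.001, 0.001]]
force: [-0.3, 0.4, -0.5]
opening: 0.557
```

>>> {"name": "step_arm", "arguments": {"motion": [[[0,0,0,0,0,0,36],[0,0,0,0,0,0,36],[0,0,0,0,0,0,36]]]}}

```text
time_s: 17.77
position: [0.4113, 0.2078, 0.2038]
tcp_rot: [[0.002, -0.789, 0.615], [0.0, 0.615, 0.789], [-1.0, -0.001, 0.001]]
force: [1.1, 1.2, 5.7]
opening: 0.519
```

>>> {"name": "step_arm", "arguments": {"motion": [[[0,0,0,0,0,2,36],[0,0,0,0,0,7,36],[0,0,0,0,0,16,36],[0,0,0,0,0,30,36],[0,0,0,0,0,46,36],[0,0,0,0,0,64,36],[0,0,0,0,0,82,36],[0,0,0,0,0,96,36],[0,0,0,0,0,106,36],[0,0,0,0,0,110,36]]]}}

```text
time_s: 18.6
position: [0.4109, 0.2078, 0.3151]
tcp_rot: [[0.002, -0.789, 0.615], [0.001, 0.615, 0.789], [-1.0, -0.002, 0.002]]
force: [0.8, 0.0, -3.0]
opening: 0.524
```

>>> {"name": "step_arm", "arguments": {"motion": [[[0,0,0,1,-6,0,36],[0,0,0,3.5,-22,0,36],[0,0,0,7.5,-50,0,36],[0,0,0,13,-88,0,36],[0,0,0,19,-126,0,36],[0,0,0,24.5,-164,0,36],[0,0,0,30,-202,0,36],[0,0,0,35.5,-239,0,36],[0,0,0,41.5,-277,0,36],[0,0,0,47,-315,0,36],[0,0,0,52.5,-353,0,36],[0,0,0,58,-390,0,36]]]}}

```text
time_s: 19.6
position: [0.4683, -0.1845, 0.3123]
tcp_rot: [[-0.002, -0.788, 0.615], [0.001, 0.615, 0.788], [-1.0, 0.002, -0.0]]
force: [1.0, 0.6, -2.8]
opening: 0.527
```

>>> {"name": "step_arm", "arguments": {"motion": [[[0,0,0,5.5,-38,0,36],[0,0,0,11.5,-76,0,36],[0,0,0,17,-113,0,36],[0,0,0,23,-151,0,36],[0,0,0,28,-186,0,36],[0,0,0,32,-213,0,36],[0,0,0,35,-230,0,36],[0,0,0,36,-238,-6,36],[0,0,0,36,-239.5,-18,36],[0,0,0,36,-239.5,-34,36],[0,0,0,36,-239.5,-50,36],[0,0,0,36,-239.5,-66,36]]]}}

```text
time_s: 20.6
position: [0.5042, -0.4195, 0.2446]
tcp_rot: [[-0.003, -0.789, 0.614], [0.004, 0.614, 0.789], [-1.0, 0.005, 0.001]]
force: [0.3, -0.5, -3.5]
opening: 0.521
```

>>> {"name": "step_arm", "arguments": {"motion": [[[0,0,0,0,0,-13,36],[0,0,0,0,0,-20,36],[0,0,0,0,0,-24,36],[0,0,0,0,0,-24,36],[0,0,0,0,0,-24,36]]]}}

```text
time_s: 21.02
position: [0.5052, -0.4216, 0.2234]
tcp_rot: [[0.0, -0.789, 0.615], [-0.0, 0.615, 0.789], [-1.0, -0.0, -0.0]]
force: [-1.0, -0.3, -2.6]
opening: 0.526
```

```bash
python3 look.py 10
python3 - <<'E'
from h import *
c=bot.capture("wrist")
im=cv2.resize(c["frame"][150:250,200:360],None,fx=5,fy=5,interpolation=cv2.INTER_CUBIC); cv2.imwrite("pics/c10.png",im[:,:,::-1])
E
```

```text
21.0167 [ 505.2 -421.6  223.4] [[0.0002, -0.7889, 0.6146], [-0.0002, 0.6145, 0.7889], [-1.0, -0.0003, -0.0001]] [-1.  -0.3 -2.6] [-0.03  0.    0.  ] 45.8 [ -49.6   45.7   84.1    0.    50.2 -101.6]
```

View pics/c10.png

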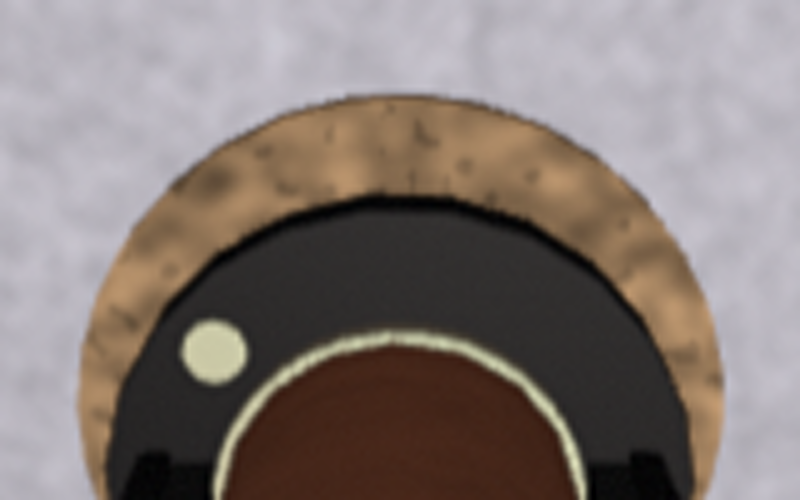

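```bash
cat > sil.py <<'E'
from fit import *
from scipy.optimize import least_squares
def edges(c,cen,angs,rmin=40,rmax=120,thrb=60,thrp=130):
    f=c["frame"].astype(np.float32); g=f.max(-1); B=f[...,2]; pads=[];bats=[]
    for a in np.radians(angs):
        rr=np.arange(rmin,rmax,.25); u=(cen[0]+rr*np.cos(a)).astype(np.float32)[None]; v=(cen[1]+rr*np.sin(a)).astype(np.float32)[None]
        i=np.where(cv2.remap(g,u,v,1)[0]<thrb)[0]; j=np.where(cv2.remap(B,u,v,1)[0]<thrp)[0]
        if len(i): bats.append((u[0,i[-1]],v[0,i[-1]]))
        if len(j): pads.append((u[0,j[-1]],v[0,j[-1]]))
    return np.array(pads),np.array(bats)
def silfit(c,pts,kind,pad,p0,z0):
    n=SH[kind][0]
    def res(x):
        q=parts(kind,pad,[x[0]/1e3,x[1]/1e3,x[2] if n else 0],z0,tube=False)[0]
        h=cv2.convexHull(proj(c,q).astype(np.float32))
        return [cv2.pointPolygonTest(h,(float(a),float(b)),True) for a,b in pts]
    r=least_squares(res,p0[:3 if n else 2],loss="soft_l1",f_scale=.7,diff_step=1e-4); return r.x.round(2),round(np.abs(res(r.x)).mean(),2)
E
python3 - <<'E'
from sil import *
c=bot.capture("wrist")
p,b=edges(c,(280,232),np.arange(195,346,3),40,100,75)
print(b[::8].round().tolist(),p[::8].round().tolist())
print(silfit(c,p,"small",1,[505,-422],0),silfit(c,b,"small",0,[505,-422],.0197))
E
```

```text
[[229.0, 218.0], [242.0, 201.0], [260.0, 192.0], [278.0, 189.0], [296.0, 191.0], [313.0, 199.0], [328.0, 214.0]] [[217.0, 215.0], [230.0, 191.0], [251.0, 175.0], [277.0, 168.0], [303.0, 172.0], [325.0, 187.0], [340.0, 209.0]]
(array([ 506.3 , -422.07]), np.float64(0.15)) (array([ 506.93, -422.86]), np.float64(0.18))
```

>>> {"name": "step_arm", "arguments": {"motion": [[[0,0,0,-0.5,0.5,-4,36],[0,0,0,-0.5,0.5,-8,36],[0,0,0,-0.5,0.5,-11,36],[0,0,0,-0.5,0.5,-13.5,36],[0,0,0,-0.5,0.5,-15,36],[0,0,0,-0.5,0.5,-15.6,36],[0,0,0,-0.5,0.5,-16,36],[0,0,0,-0.5,0.5,-16,36],[0,0,0,-0.5,0.5,-16,36]]]}}

```text
time_s: 21.92
position: [0.5044, -0.4211, 0.2079]
tcp_rot: [[-0.001, -0.789, 0.615], [0.0, 0.615, 0.789], [-1.0, 0.001, 0.0]]
force: [-3.4, 1.9, 5.2]
opening: 0.522
```

>>> {"name": "step_arm", "arguments": {"motion": [[[0,0,0,0,0,0,50],[0,0,0,0,0,0,60],[0,0,0,0,0,0,87],[0,0,0,0,0,0,87],[0,0,0,0,0,0,87],[0,0,0,0,0,0,87],[0,0,0,0,0,5,87],[0,0,0,0,0,15,87],[0,0,0,0,0,32,87],[0,0,0,0,0,52,87],[0,0,0,0,0,72,87],[0,0,0,0,0,85,87]]]}}

```text
time_s: 22.92
position: [0.505, -0.4217, 0.2953]
tcp_rot: [[0.002, -0.789, 0.615], [-0.003, 0.615, 0.789], [-1.0, -0.004, -0.001]]
force: [0.7, 0.8, 0.3]
opening: 0.999
```

```bash
python3 look.py 11
```

```text
22.9167 [ 505.  -421.7  295.3] [[0.0025, -0.7887, 0.6147], [-0.0029, 0.6147, 0.7887], [-1.0, -0.0038, -0.0008]] [0.7 0.8 0.3] [-0.05  0.02  0.01] 86.9 [ -49.6   40.    82.3   -0.    57.4 -101.6]
```

View pics/w_11.png

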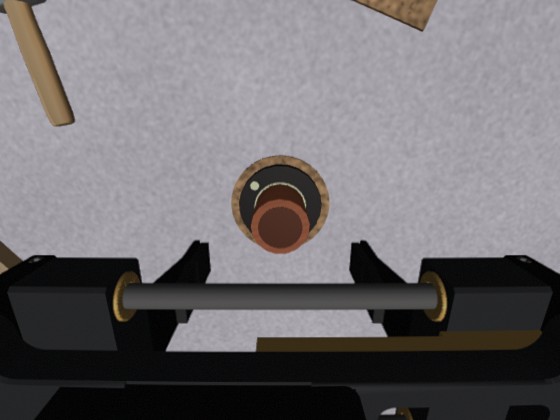

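>>> {"name": "step_arm", "arguments": {"motion": [[[0,0,0,-1,9,0,87],[0,0,0,-3,30,0,87],[0,0,0,-6,65,0,87],[0,0,0,-9.5,104,0,87],[0,0,0,-13,143,0,87],[0,0,0,-16.5,181,0,87],[0,0,0,-20,220,0,87],[0,0,0,-24,259,0,87],[0,0,0,-27,298,0,87],[0,0,0,-31,337,0,87],[0,0,0,-34.5,374,0,87],[0,0,0,-37,403,0,87]]]}}

```text
time_s: 23.97
position: [0.4653, -0.0151, 0.2913]
tcp_rot: [[-0.004, -0.789, 0.614], [0.002, 0.614, 0.789], [-1.0, 0.004, -0.001]]
force: [0.4, 0.2, 0.2]
opening: 0.998
```

>>> {"name": "step_arm", "arguments": {"motion": [[[0,0,0,-1.5,18,0,87],[0,0,0,-2.5,27,0,87],[0,0,0,-2.5,29,0,87],[0,0,0,-2.5,29,0,87]]]}}

```text
time_s: 24.3
position: [0.4648, 0.011, 0.2919]
tcp_rot: [[-0.001, -0.789, 0.614], [-0.0, 0.614, 0.789], [-1.0, 0.001, -0.0]]
force: [0.4, 0.1, -0.5]
opening: 1.0
```

```bash
python3 look.py 12
python3 - <<'E'
from fit import *
c=bot.capture("wrist"); print(fit(c,"square",0,(.465,.0105,-22.8))[:2])
E
```

```text
24.3 [464.8  11.  291.9] [[-0.0008, -0.7894, 0.6139], [-0.0, 0.6139, 0.7894], [-1.0, 0.0006, -0.0005]] [ 0.4  0.1 -0.5] [-0.03 -0.02 -0.05] 87.0 [-12.5  29.1 110.7  -0.   40.2 -64.6]
(array([466.2,  10.6, -23.2]), np.float64(0.0328))
```

View pics/w_12.png

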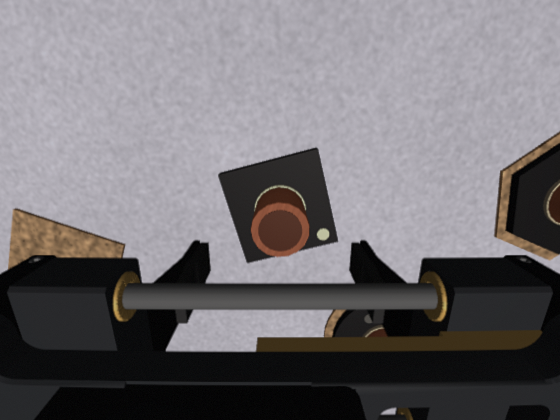

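>>> {"name": "step_arm", "arguments": {"motion": [[[0,0,0,0,0,-6,87],[0,0,0,0,0,-20,87],[0,0,0,0,0,-38,87],[0,0,0,0,0,-58,87],[0,0,0,0,0,-74,87],[0,0,0,0,0,-84,70],[0,0,0,0,0,-89,36],[0,0,0,0,0,-89,36],[0,0,0,0,0,-89,36],[0,0,0,0,0,-89,36],[0,0,0,0,0,-89,36],[0,0,0,0,0,-89,36]]]}}

```text
time_s: 25.4
position: [0.4653, 0.0107, 0.204]
tcp_rot: [[0.002, -0.789, 0.615], [-0.0, 0.615, 0.789], [-1.0, -0.001, 0.001]]
force: [-0.3, -0.5, 0.2]
opening: 0.554
```

>>> {"name": "step_arm", "arguments": {"motion": [[[0,0,0,0,0,0,36],[0,0,0,0,0,0,36],[0,0,0,0,0,0,36]]]}}

```text
time_s: 25.65
position: [0.4653, 0.0107, 0.2039]
tcp_rot: [[0.001, -0.789, 0.615], [-0.0, 0.615, 0.789], [-1.0, -0.001, 0.001]]
force: [-0.4, -0.7, 6.1]
opening: 0.52
```

>>> {"name": "step_arm", "arguments": {"motion": [[[0,0,0,0,0,2,36],[0,0,0,0,0,7,36],[0,0,0,0,0,16,36],[0,0,0,0,0,30,36],[0,0,0,0,0,46,36],[0,0,0,0,0,60,36],[0,0,0,0,0,68,36],[0,0,0,0,0,70,36]]]}}

```text
time_s: 26.32
position: [0.4652, 0.0108, 0.2748]
tcp_rot: [[0.003, -0.789, 0.615], [-0.001, 0.615, 0.789], [-1.0, -0.003, 0.001]]
force: [-0.2, 0.2, -2.3]
opening: 0.519
```

>>> {"name": "step_arm", "arguments": {"motion": [[[0,0,-1,-2.5,-6,0,36],[0,0,-3,-8,-21,0,36],[0,0,-7,-16,-44,0,36],[0,0,-11,-26,-71,0,36],[0,0,-15,-37,-100,0,36],[0,0,-20,-48,-130,0,36],[0,0,-25,-59,-160,0,36],[0,0,-29,-69,-188,0,36],[0,0,-32,-77,-210,0,36],[0,0,-34,-82,-222,0,36],[0,0,-35,-83.5,-227.5,-5,36],[0,0,-35,-83.5,-227.5,-16,36]]]}}

```text
time_s: 27.32
position: [0.3813, -0.2184, 0.2571]
tcp_rot: [[0.001, -0.29, 0.957], [-0.002, 0.957, 0.29], [-1.0, -0.002, 0.001]]
force: [-0.2, -0.3, -3.1]
opening: 0.523
```

>>> {"name": "step_arm", "arguments": {"motion": [[[0,0,0,0,0,-13,36],[0,0,0,0,0,-24,36],[0,0,0,0,0,-31,36],[0,0,0,0,0,-34,36],[0,0,0,0,0,-34,36],[0,0,0,0,0,-34,36]]]}}

```text
time_s: 27.82
position: [0.3816, -0.2165, 0.2231]
tcp_rot: [[-0.0, -0.294, 0.956], [0.0, 0.956, 0.294], [-1.0, 0.001, -0.0]]
force: [-0.4, 0.2, -2.1]
opening: 0.524
```

```bash
python3 look.py 13
python3 - <<'E'
from h import *
c=bot.capture("wrist")
im=cv2.resize(c["frame"][120:230,180:380],None,fx=4,fy=4,interpolation=cv2.INTER_CUBIC); cv2.imwrite("pics/c13.png",im[:,:,::-1])
E
```

```text
27.8167 [ 381.6 -216.5  223.1] [[-0.0004, -0.2938, 0.9559], [0.0005, 0.9559, 0.2938], [-1.0, 0.0006, -0.0003]] [-0.4  0.2 -2.1] [-0.07 -0.01  0.02] 45.6 [-44.2  36.4 116.7   0.   26.9 -61.3]
```

View pics/c13.png

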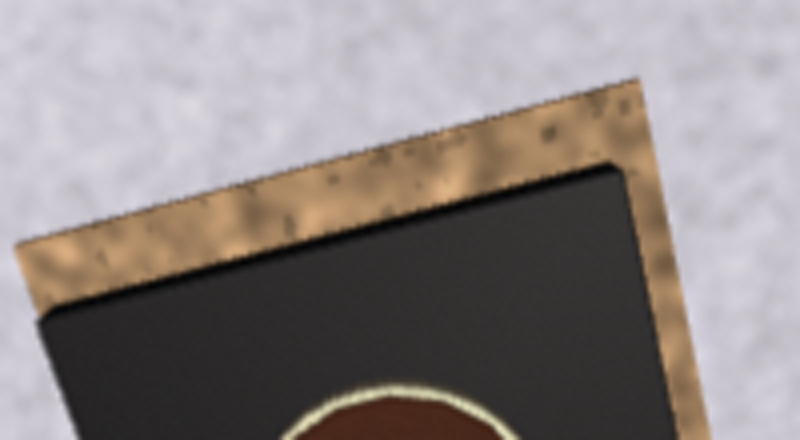

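Run:
```python
from corn import *
from sil import edges,silfit
c=bot.capture("wrist")
cr=lambda L:[((x+.5)/4-.5+180,(y+.5)/4-.5+120) for x,y in L]
print(cfit(c,cr([(15,244),(638,78)]),.004,4,.112,[382,-217,32]))
print(cfit(c,cr([(40,322),(623,172)]),.0293,4,.094,[382,-217,32]))
p,b=edges(c,(280,230),np.arange(200,341,2),45,150,75)
print(silfit(c,p,"square",1,[382,-217,32],0),silfit(c,b,"square",0,[382,-217,32],.0193))
```

```text
(array([ 382.61, -216.75,   31.9 ]), array([ 0.1,  0. , -0.1, -0. ]))
(array([ 382.79, -217.59,   31.72]), array([ 0.3,  0.2, -0.3, -0.2]))
(array([ 382.55, -217.05,   31.87]), np.float64(0.11)) (array([ 382.34, -217.71,   31.83]), np.float64(0.08))
```

Offset is 0.2–0.8 mm and yaw matches within 0.2°. Shifting 0.5 mm in y and setting it down.

>>> {"name": "step_arm", "arguments": {"motion": [[[0,0,0,0,0.5,-4,36],[0,0,0,0,0.5,-8,36],[0,0,0,0,0.5,-11,36],[0,0,0,0,0.5,-13.5,36],[0,0,0,0,0.5,-15,36],[0,0,0,0,0.5,-15.6,36],[0,0,0,0,0.5,-16,36],[0,0,0,0,0.5,-16,36],[0,0,0,0,0.5,-16,36]]]}}

```text
time_s: 28.72
position: [0.3814, -0.2161, 0.2079]
tcp_rot: [[0.0, -0.293, 0.956], [-0.0, 0.956, 0.293], [-1.0, -0.0, 0.0]]
force: [-1.1, 0.6, 6.8]
opening: 0.52
```

>>> {"name": "step_arm", "arguments": {"motion": [[[0,0,0,0,0,0,50],[0,0,0,0,0,0,60],[0,0,0,0,0,0,87],[0,0,0,0,0,0,87],[0,0,0,0,0,0,87],[0,0,0,0,0,0,87],[0,0,0,0,0,5,87],[0,0,0,0,0,15,87],[0,0,0,0,0,32,87],[0,0,0,0,0,52,87],[0,0,0,0,0,72,87],[0,0,0,0,0,85,87]]]}}

```text
time_s: 29.72
position: [0.3816, -0.2163, 0.294]
tcp_rot: [[0.001, -0.294, 0.956], [-0.001, 0.956, 0.294], [-1.0, -0.001, 0.001]]
force: [-0.0, -0.4, -0.2]
opening: 0.999
```

```bash
python3 look.py 14
python3 - <<'E'
from fit import *
cs={n:bot.capture(n) for n in ("scene","side")}
for n,c in cs.items():
    cv2.imwrite(f"pics/{n}14.png",c["frame"][:,:,::-1])
    for k,p in dict(hex=(.6245,.232,0),large=(.6545,.0055,0),small=(.505,-.4215,0),square=(.382,-.217,32)).items():
        # bat silhouette: black/tube only (exclude cork): measure dark or tube pixels
        q=np.concatenate(parts(k,0,p,.004)); e=proj(c,q); u0,v0=np.floor(e.min(0)).astype(int)-4; u1,v1=np.ceil(e.max(0)).astype(int)+4
        f=c["frame"][v0:v1,u0:u1].astype(float); T=(f[...,1]<75).astype(float)
        from scipy.optimize import minimize
        N=SH[k][0]; x0=[p[0]*1e3,p[1]*1e3]+([p[2]] if N else [])
        cost=lambda x:np.mean(np.abs(render(c,k,0,[x[0]/1e3,x[1]/1e3,x[2] if N else 0],(u0,v0,u1,v1),.004)-T))
        st=np.array([x0]+[np.array(x0)+np.eye(len(x0))[i]*5 for i in range(len(x0))])
        r=minimize(cost,x0,method="Nelder-Mead",options=dict(initial_simplex=st,xatol=.05,fatol=1e-5)); print(n,k,r.x.round(1),round(r.fun,3))
E
```

```text
29.7167 [ 381.6 -216.3  294. ] [[0.0012, -0.2935, 0.9559], [-0.0012, 0.9559, 0.2935], [-1.0, -0.0015, 0.0008]] [-0.  -0.4 -0.2] [-0.08  0.06  0.03] 86.9 [-44.2  27.5 114.3  -0.   38.1 -61.3]
scene hex [6.250e+02 2.316e+02 5.000e-01] 0.027
scene large [654.7   5.7] 0.023
scene small [ 506.1 -419.9] 0.033
scene square [ 382.9 -217.5   33. ] 0.056
side hex [ 6.219e+02  2.306e+02 -6.000e-01] 0.114
side large [634.3   7.6] 0.416
side small [ 503.6 -420.3] 0.109
side square [ 380.4 -215.6   31.9] 0.095
```

View pics/w_14.png

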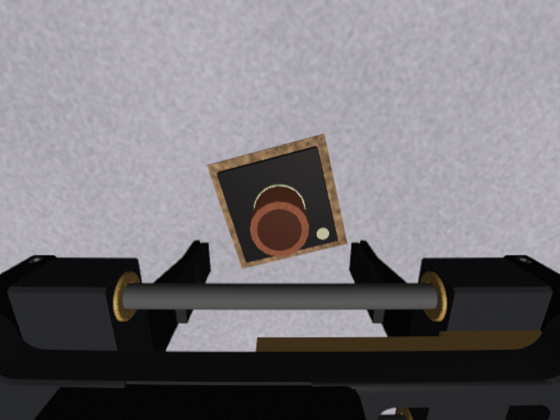

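View pics/scene14.png

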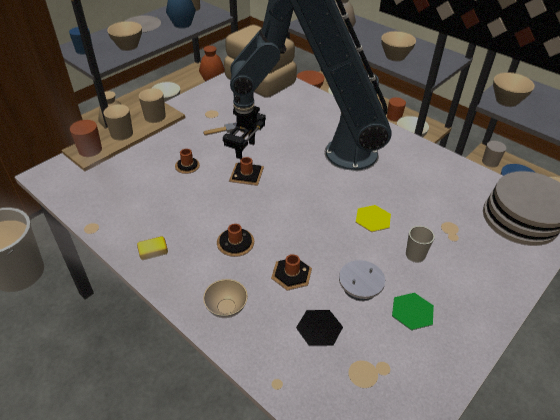

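View pics/side14.png

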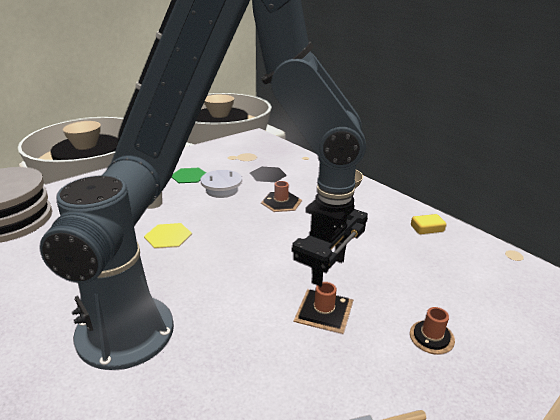

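All four sit on their pads. The scene fit hints at a y offset for the small bat, so I'll recheck each from the saved overhead wrist views.

Run:
```python
from sil import *
c=bot.capture("wrist"); s=bot.read_state()
def H(R,p): M=np.eye(4);M[:3,:3]=R;M[:3,3]=p;return M
def ort(R): u,_,v=np.linalg.svd(np.array(R)); return u@v
E=np.linalg.inv(H(ort(s["tcp_rot"]),s["position"]))@c["cam_to_world"]
V=dict(large=("w_5",[[0.0037,-0.9784,0.2068],[-0.0006,0.2068,0.9784],[-1,-0.0038,0.0002]],[.6546,.0057,.2953],(655,5.5,0)),
hex=("w_8",[[0.0038,-0.7887,0.6148],[0.0007,0.6148,0.7887],[-1,-0.0025,0.0029]],[.6246,.2324,.2954],(625,231.5,0)),
small=("w_11",[[0.0025,-0.7887,0.6147],[-0.0029,0.6147,0.7887],[-1,-0.0038,-0.0008]],[.505,-.4217,.2953],(505,-421.5,0)),
square=("w_14",s["tcp_rot"],s["position"],(382,-217,32)))
for k,(f,R,p,g) in V.items():
    d=dict(c); d["cam_to_world"]=H(ort(R),p)@E; d["frame"]=cv2.imread(f"pics/{f}.png")[:,:,::-1].copy()
    cen=proj(d,[(g[0]/1e3,g[1]/1e3,.004)])[0]
    P,B=edges(d,cen,np.arange(165,376,3),28,95,68)
    P=P[P[:,1]<235];B=B[B[:,1]<235]
    print(k,silfit(d,P,k,1,list(g),0),silfit(d,B,k,0,list(g),.004))
```

```text
large (array([656.26,   6.14]), np.float64(0.15)) (array([656.26,   5.86]), np.float64(0.25))
hex (array([627.04, 231.75,   0.  ]), np.float64(0.14)) (array([625.53, 231.43,   0.  ]), np.float64(0.21))
small (array([ 506.82, -422.16]), np.float64(0.16)) (array([ 506.24, -421.67]), np.float64(0.2))
square (array([ 382.77, -217.11,   31.83]), np.float64(0.1)) (array([ 382.1 , -217.17,   31.53]), np.float64(0.36))
```

```bash
python3 -c "
from rig import bot
print(bot.hand_in())"
```

```text
the job is handed in; nothing more can be done
None
```

All four bats are on their matching cork pads, and the job is handed in at about 30 s of the 106 s allowed. The large round bat went first, lifted level and straight up off the pins, followed by the hexagonal, small round and square bats. The gripper is open and clear of everything.

**Last checks:** In the overhead wrist views after release, the bats sit within these distances of their pad centres:

| Bat | Offset from pad centre | Side alignment |
|---|---|---|
| Large round | 0.3 mm | not applicable |
| Small round | 0.8 mm | not applicable |
| Square | 0.7 mm | within 0.3° |
| Hexagonal | 1.5 mm | within 0.1°, measured just before set-down |

In the final scene picture the bats are upright, and nothing else on the bench looks moved.

**What disagreed or failed:**
- **Small bat:** the coarser scene camera put it about 3 mm off in y, but the wrist and side views put it within about 1 mm, so I left it.
- **Hexagonal bat:** its angle was not re-measured after release because that fit did not move from its start value. The coarser scene and side fits put it within about 0.7° of the pad.
- **Large bat:** the arm blocked the final side-camera view, so that fit was unusable. The wrist and scene views agree that it is centred.

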